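# Seat a mould block on the vacuum carving bed

### The job

Start the vacuum clamp: press the green button fully and let it up, then the yellow one; leave red alone. Then take the heart mould block, lay it carved side up and square along the aluminium bed, and let the bore in its underside drop onto the bed's locating pin (hidden under the block by then: slide the block along until you feel it drop), then press it down so that the sprung rubber seal is fully compressed. Finish while the gripper is still holding the block pressed down like that (do not let go), and leave the other things where they are.

Things in the scene. Friction and masses are not known exactly. Their poses are not given: they have to be found in the camera images.
- mould: the loose mould block: pale wood, 140 x 60 x 44 mm (x, y, z), about 0.22 kg, darker carved heart on top. Origin: centre of its underside; x along its length, z up. Grip it across its 60 mm width. A blind round bore, 15 mm across with a small chamfer and 24 mm deep, opens in the centre of its underside (on the z axis, unseen from above). It lies flat on the table.
- bed: fixed vacuum clamping bed: aluminium plate 200 x 120 x 20 mm (x, y, z). Origin: centre of its underside, on the table; x along its length, z up. On it: a sprung seal and one pin. Height of the block's underside over the table: 38 mm riding on the pin, 28 mm dropped over the pin and resting on the seal, 22 mm pressed fully down.
- pin_slot (a point): middle of the pin's slot, over the bed's centre, at the pin tip's height (38 mm over the table). The fixed steel pin, 12 mm across, chamfered tip, stands on the bed's centre line, set by hand anywhere from -12 to +12 mm from here along the bed's x; its place is not reported. The block hides it from above.
- seal (a joint): sprung black rubber sealing frame on the bed (outside 112 x 50 mm, centred on the bed), moves straight down: 0 = up (its top 28 mm above the table), 0.006 m = fully down. It starts to move at about 4 N and is fully down at about 10 N, the block's weight included; the block's weight alone does not press it.
- panel: fixed grey pump control box, 85 x 165 x 30 mm (x, y, z), origin at the centre of its underside; a row of three buttons along its y axis, 48 mm apart, colours in any order.
- green_top (a point): centre of the top face of the green push button, 28 mm across, pressed straight down (starts the pump); its top is 52 mm above the table
- green (a joint): travel of the green button: 0 up, 0.006 m fully down; spring return, fully down at 5 N
- yellow_top (a point): centre of the top face of the yellow push button, 28 mm across, pressed straight down (opens the valve of the bed); its top is 52 mm above the table
- yellow (a joint): travel of the yellow button: 0 up, 0.006 m fully down; spring return, fully down at 5 N
- red_top (a point): centre of the top face of the red push button, 28 mm across, pressed straight down (stop button, to be left alone); its top is 52 mm above the table
- red (a joint): travel of the red button: 0 up, 0.006 m fully down; spring return, fully down at 5 N
- chisel_a: bystander, loose: chisel with pale wooden handle, 215 mm long overall
- chisel_b: bystander, loose: chisel with dark wooden handle, 205 mm long
- stone: bystander, loose: brick-red sharpening stone, 150 x 50 x 25 mm
- glue: bystander, loose: yellow bottle with red cap, 60 mm across, 140 mm tall
- brush: bystander, loose: bench brush lying flat
Mind the look-alikes: they are no part of the job. Leave any brown look-alike of the bed alone.

How it is judged:
By the outcome, as a careful person would: the job done as asked, in the order asked, and still so for the second after the job is handed in, while the arm keeps its last pose, push and grip.
It also fails if it takes over 70 s, if anything falls off the work surface, if the arm or the gripper's body presses on something with over 40 N, if the wrist force passes 120 N, or if a joint passes its speed limit or range.

### The arm

A 6-joint arm with a two-finger parallel gripper is mounted at the origin on the work surface. World frame = base frame: x ahead of the robot, y to its left, z up, the work surface at z = 0. Lengths are in m, angles in rad, forces in N, time in s.
With the tool pointing down it reaches from about 0.275 to 0.875 m from the base axis. Payload 12.5 kg.
Tool frame: the origin (TCP) lies on the centre line of the jaws, within the pads' length; the fingertips stand r.finger_overhang ahead of it and the grasp point (between the pads) lies 3 mm ahead of it (r.finger_overhang is the distance from the TCP to the fingertips, in m); z points along the fingers, y is the line along which they close (so a half turn about z gives the same grasp; the last joint's range is limited). The gripper opens to 85 mm and grips with 20 to 120 N. Pads are 22 mm wide; open, the fingers measure 114 mm over their backs; the gripper's body (76 mm by 85 mm) begins 54 mm behind the grasp point. The pads swing forward as they close: fully open they stand 13 mm farther back than shut.
Start: joints at [-1.411, 0.351, 1.652, -0, 1.139, -0.085], TCP at [0.133, -0.534, 0.253] pointing down, gripper open.
Joint ranges: [-2.75, 2.75], [-0.79, 2.1], [0.01, 2.65], [-1.57, 4.71], [0.07, 3.14], [-2.87, 2.87]. Speed limits (rad/s): [2.22, 2.22, 2.79, 3.14, 3.14, 3.14].

### API

Orientations are given as a unit quaternion [x, y, z, w].
In Python, from cell import r, optics gives the robot as it stands. The module is installed in compiled form; this text tells all that it offers. Calls block until the motion is done:
- r.move_to(position, orientation): joint-space move of the TCP to a pose.
- r.move_linear(position, rot=None, vel=0.15): straight line of the TCP; rot=None keeps the orientation; vel is the mean speed in m/s.
- r.set_joints(angles): joint-space move.
- r.set_gripper(opening, squeeze=None): opening from 0.0 (shut) to 1.0 (fully open); squeeze is the grip in N (None keeps the last); returns when the fingers have stopped.
- r.sleep(seconds).
- r.inverse_kinematics(position, orientation): joint angles nearest the present ones, or None.
- optics.get_image(name): name is "side" or "top"; returns a dict with "pixels" (480x640x3 uint8, red, green, blue), "depth" (480x640 float32, m along the optical axis (not along the pixel's ray), 0 where there is no reading), "fx", "fy", "cx", "cy" (pixels), "D" ([k1, k2, p1, p2, k3] as OpenCV has them; the pictures are not rectified), "camera_from_world" (4x4, takes a point from world to camera coordinates). Camera axes: x right, y down, z forward; pixel columns grow to the right and rows downward; lengths in m; the calibration is good to about 2 mm. A picture is of the moment at which its call begins.
A pose or a line that the arm cannot do raises r.PlanningError and nothing moves.
- r.hand_in(): hands the job in; it is judged then, once.
Readings, each from a call of its own:
- r.current_t(): time.
- r.current_q(): joint angles.
- r.current_qvel(): joint speeds.
- r.current_effort(): joint torques, N m.
- r.current_tool_pos(): TCP position.
- r.current_ee_rot(): TCP orientation.
- r.current_contact_force(): force on the tool from outside, world axes, zero at the start.
- r.current_torque(): the same for the moment, N m.
- r.current_opening(): opening from 0.0 (shut) to 1.0 (fully open).
- r.current_finger_force(): force on a finger pad.
Only numpy, scipy, OpenCV 4.12 (cv2) and the standard library are available. Lean on these libraries where they do the work, as an engineer would, in place of code of your own. Each camera call takes 0.05 s, during which the arm holds its last target. There are 200 camera calls.

## Working session

There is one attempt and no reset: what is moved stays moved. The work goes in short steps, each a Python script; the robot and the scene stay as the last script left them, time stands still between calls to the robot, and variables do not carry over. Pictures are saved under pics/ and viewed, at most 10 in all, crops included, and the job is handed in when it is done.

```bash
mkdir -p pics; cat > h.py <<'E'
import numpy as np, cv2
from cell import r, optics
def shot(n): return optics.get_image(n)
def save(im,p): cv2.imwrite(p,cv2.cvtColor(im["pixels"],cv2.COLOR_RGB2BGR))
def px2w(im,uv,z):
    K=np.array([[im["fx"],0,im["cx"]],[0,im["fy"],im["cy"]],[0,0,1]])
    uv=np.asarray(uv,float).reshape(-1,1,2)
    n=cv2.undistortPoints(uv,K,np.array(im["D"],float)).reshape(-1,2)
    T=np.linalg.inv(im["camera_from_world"]); d=np.c_[n,np.ones(len(n))]@T[:3,:3].T; o=T[:3,3]
    return o+d*((z-o[2])/d[:,2])[:,None]
E
python3 - <<'E'
from h import *
for n in("top","side"):
    im=shot(n); save(im,f"pics/{n}0.png"); np.save(f"pics/{n}0.npy",im,allow_pickle=True)
    T=np.linalg.inv(im["camera_from_world"]); print(n,T.round(3).tolist())
print(r.current_ee_rot(),r.finger_overhang,r.current_t())
E
```

```text
top [[-0.026, -0.992, 0.124, 0.301], [-1.0, 0.025, -0.006, -0.076], [0.003, -0.124, -0.992, 1.324], [0.0, 0.0, 0.0, 1.0]]
side [[-0.988, -0.097, 0.123, 0.299], [-0.156, 0.595, -0.788, 0.921], [0.003, -0.798, -0.603, 0.842], [0.0, 0.0, 0.0, 1.0]]
[ 9.92517460e-01  1.22101736e-01 -9.26310694e-06 -5.07063036e-04] 0.022 0.1
```

View pics/top0.png

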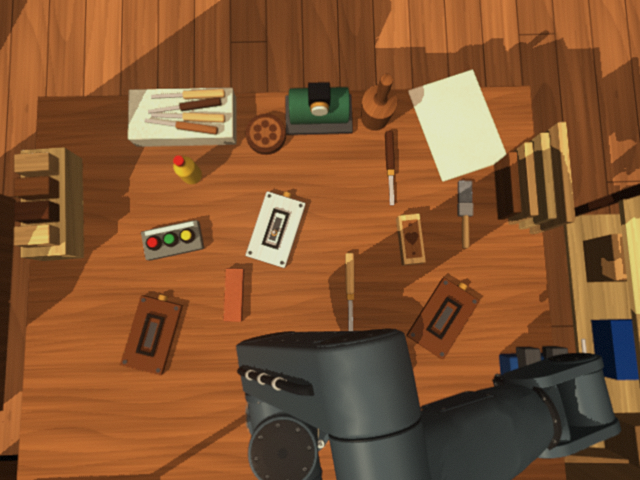

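View pics/side0.png

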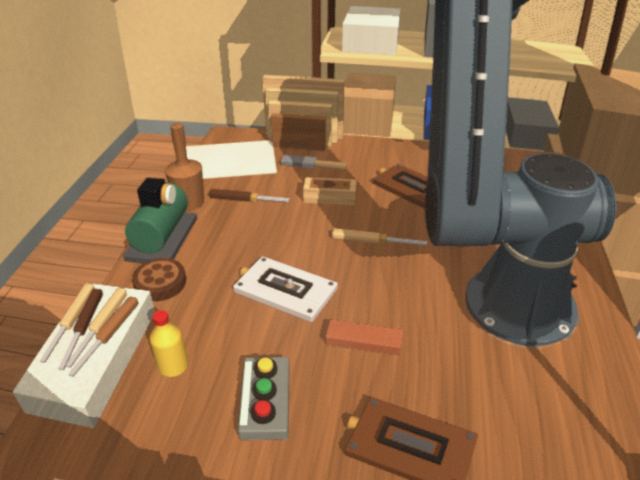

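Top view: the pale block with a heart at (412,238) is the mould. The white and aluminium bed is at (277,229), with brown look-alikes at (153,333) and (445,317). Panel buttons are red (152,243), green (169,239) and yellow (186,236). Other possible confusions are the wooden chisel handle (350,275), the stone (234,293), the paper (460,125) and the round brown holder (266,132). I choose the heart block and the pale bed.

```bash
cat > m.py <<'E'
from h import *
im=np.load("pics/top0.npy",allow_pickle=True).item()
p=im["pixels"]; hsv=cv2.cvtColor(p,cv2.COLOR_RGB2HSV)
def blob(mask,box):
    x0,y0,x1,y1=box; m=np.zeros(mask.shape,np.uint8); m[y0:y1,x0:x1]=mask[y0:y1,x0:x1].astype(np.uint8)*255
    m=cv2.morphologyEx(m,cv2.MORPH_OPEN,np.ones((3,3)))
    c=max(cv2.findContours(m,cv2.RETR_EXTERNAL,cv2.CHAIN_APPROX_NONE)[0],key=cv2.contourArea); return c
H,S,V=[hsv[...,i].astype(int) for i in range(3)]
def rect(c,z):
    w=px2w(im,cv2.convexHull(c).reshape(-1,2),z)[:,:2]
    (cx,cy),(a,b),t=cv2.minAreaRect((w*1000).astype(np.float32))
    if a<b:a,b,t=b,a,t+90
    return cx,cy,a,b,(t+90)%180-90
print("bed",rect(blob((S<70)&(V>120),(235,180,315,275)),.02))
print("mould",rect(blob((V>150)&(S<170)&(H>13),(390,205,432,270)),.044))
for n,lo,hi in(("green",45,85),("yellow",22,35)):
    c=blob((H>=lo)&(H<=hi)&(S>120)&(V>70),(140,215,205,260)); print(n,px2w(im,cv2.minEnclosingCircle(c)[0],.052),cv2.contourArea(c))
c=blob(((H<8)|(H>172))&(S>170)&(V>110),(140,230,163,255)); print("red",px2w(im,cv2.minEnclosingCircle(c)[0],.052),cv2.contourArea(c))
print("hsv wood",hsv[215:225:5,405:420:5].tolist(),hsv[250,440])
bgr=p[...,::-1]
a=cv2.resize(bgr[200:275,245:310],None,fx=5,fy=5,interpolation=cv2.INTER_CUBIC)
b=cv2.resize(bgr[200:275,380:445],None,fx=5,fy=5,interpolation=cv2.INTER_CUBIC)
cv2.imwrite("pics/crop.png",np.hstack([a,b]))
E
python3 m.py
```

```text
bed (521.9801635742188, 33.47901916503906, 199.0447235107422, 118.1611328125, -18.78986358642578)
mould (529.9031372070312, -349.1787414550781, 66.58666229248047, 44.13369369506836, -83.2236680984497)
green [[0.49628711 0.33207951 0.052     ]] 71.0
yellow [[0.50583734 0.28592326 0.052     ]] 80.5
red [[0.48893353 0.37949194 0.052     ]] 68.5
hsv wood [[[21, 143, 205], [19, 144, 221], [20, 138, 225]], [[18, 156, 196], [14, 175, 179], [13, 186, 173]]] [ 12 187 109]
```

View pics/crop.png

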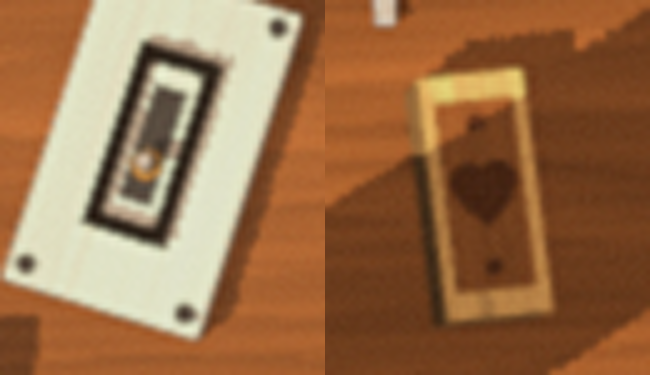

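The left crop confirms the pale bed, with its pin visible at about px (274,232), toward the near end of the slot. The right crop confirms the heart block, carved side up: top-face corners in the crop are about (413,80), (524,70), (552,312) and (440,322), so its centre is at px (411,239). Buttons first.

```bash
cat >> h.py <<'E'
def quat(deg): a=np.radians(deg)/2; return [np.cos(a),np.sin(a),0,0]
F=lambda: np.array(r.current_contact_force())
E
python3 - <<'E'
from h import *
im=np.load("pics/top0.npy",allow_pickle=True).item()
c=np.array([(413,80),(524,70),(552,312),(440,322)],float); uv=np.c_[380+(c[:,0]-325+.5)/5-.5,200+(c[:,1]+.5)/5-.5]
w=px2w(im,uv,.044)[:,:2]; d=(w[0]+w[1]-w[2]-w[3]); print("mould",w.mean(0),np.degrees(np.arctan2(d[1],d[0])),np.linalg.norm(d)/2,np.linalg.norm(w[0]+w[3]-w[1]-w[2])/2)
print("pin",px2w(im,[274.2,232.0],.036))
r.set_gripper(0.0,60)
q=quat(14)
for n,p in(("green",(.4965,.3325)),("yellow",(.5055,.2855))):
    r.move_to([*p,.16 if n=="green" else .10],q); r.move_linear([*p,.082]); f0=F()
    for z in np.arange(.077,.0645,-.001):
        r.move_linear([*p,z],vel=.03); f=(F()-f0)[2]
        print(n,round(z,4),f.round(1),r.current_tool_pos()[2].round(4))
        if abs(f)>9: break
    r.sleep(.3); print(F()-f0)
    r.move_linear([*p,.10]); r.sleep(.2)
im=shot("side"); cv2.imwrite("pics/b.png",cv2.resize(im["pixels"][330:450,200:320,::-1],None,fx=4,fy=4))
print(r.current_t())
E
```

```text
mould [ 0.47981349 -0.3538307 ] 3.4835271184842966 0.13960518625809512 0.06375527201665297
pin [[0.51004282 0.03571612 0.036     ]]
green 0.077 -1.3 0.0773
green 0.076 -0.5 0.076
green 0.075 -0.4 0.0749
green 0.074 1.9 0.0741
green 0.073 1.6 0.0731
green 0.072 1.0 0.072
green 0.071 1.7 0.071
green 0.07 3.1 0.0701
green 0.069 3.6 0.0691
green 0.068 5.0 0.0681
green 0.067 13.7 0.0679
[-3.54209381 -1.77558448 13.36665406]
yellow 0.077 -0.9 0.0771
yellow 0.076 -1.4 0.0761
yellow 0.075 -0.3 0.075
yellow 0.074 0.3 0.0741
yellow 0.073 1.8 0.073
yellow 0.072 1.6 0.072
yellow 0.071 3.0 0.071
yellow 0.07 2.6 0.07
yellow 0.069 2.9 0.069
yellow 0.068 3.8 0.0681
yellow 0.067 14.2 0.0679
[-3.10456296 -1.65356626 14.40481507]
12.825
```

```bash
python3 - <<'E'
from h import *
p=(.480,-.3555); q=quat(3.5)
r.move_linear([.5055,.2855,.2],vel=.3); r.set_gripper(1.0,80)
r.move_to([*p,.14],q)
im=shot("top"); cv2.imwrite("pics/g0.png",cv2.resize(im["pixels"][190:290,360:480,::-1],None,fx=4,fy=4))
r.move_linear([*p,.030],vel=.12); r.set_gripper(0.0,80)
print(r.current_opening(),r.current_finger_force(),r.current_tool_pos(),F())
r.move_linear([*p,.12],vel=.12); r.sleep(.2)
print(r.current_opening(),F(),r.current_t())
bed=np.array([.522,.0335]); a=np.radians(-18.8); ex=np.array([np.cos(a),np.sin(a)])
b=bed
r.move_to([*b,.14],quat(-18.8)); r.move_linear([*b,.085]); r.sleep(.2)
for n in("top","side"):
    im=shot(n); np.save(f"pics/{n}1.npy",im,allow_pickle=True)
    c=(slice(170,290),slice(200,360)) if n=="top" else (slice(190,340),slice(190,390))
    cv2.imwrite(f"pics/{n}1.png",cv2.resize(im["pixels"][c][...,::-1],None,fx=4,fy=4))
print(r.current_t(),F())
E
```

```text
0.6913952753699804 86.92556837475422 [ 0.48043618 -0.35584546  0.03096398] [-0.16497596 -0.34494439  5.35005966]
0.688869324508483 [-0.22837921 -0.16253074 -3.1081077 ] 18.9667
21.2417 [-0.22122614  0.27421653 -2.58250367]
```

View pics/top1.png

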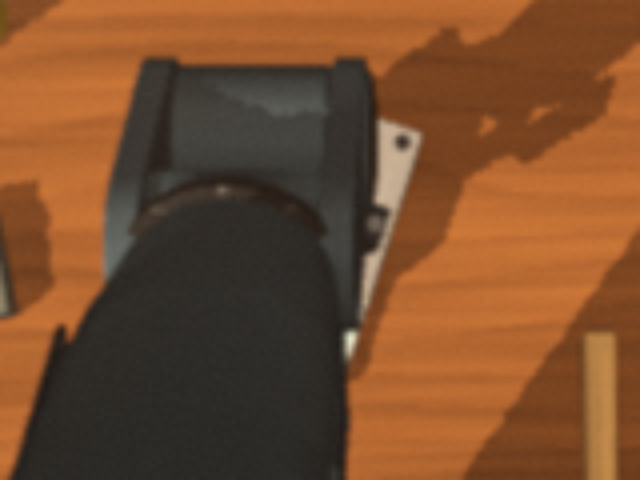

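View pics/side1.png

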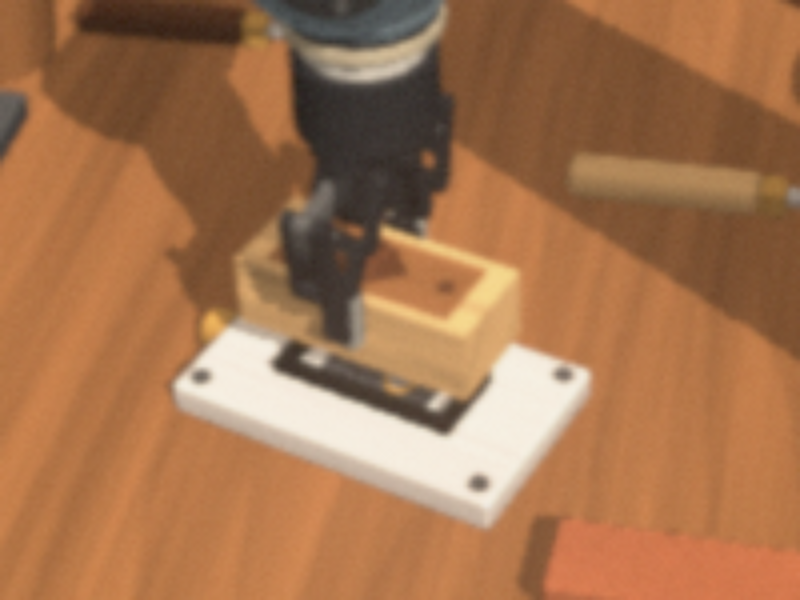

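The side view shows the block held level over the pale bed, roughly parallel. I'll check its offset and yaw relative to the bed from corners in that view.

```bash
python3 - <<'E'
from h import *
s=np.load("pics/side1.npy",allow_pickle=True).item()
P=lambda c,z:px2w(s,(np.array(c,float)+.5)/4-.5+190,z)[:,:2]
ang=lambda a,b:np.degrees(np.arctan2(*(b-a)[::-1]))
t=P([(238,258),(462,332),(520,270)],.098); b=P([(177,385),(487,503),(590,374)],.02)
k=P([(465,398),(518,338)],.054)
for n,c in(("blk",t),("bed",b)): print(n,((c[0]+c[2])/2).round(4),"yaw",ang(c[1],c[0]),np.linalg.norm(c[1]-c[0]),np.linalg.norm(c[2]-c[1]),ang(c[2],c[1])-90)
print(k,t)
s0=np.load("pics/side0.npy",allow_pickle=True).item()
# bed mask in both views at start
def rect(im,box,z):
    hsv=cv2.cvtColor(im["pixels"],cv2.COLOR_RGB2HSV); x0,y0,x1,y1=box
    m=np.zeros(hsv.shape[:2],np.uint8); m[y0:y1,x0:x1]=((hsv[...,1]<70)&(hsv[...,2]>185))[y0:y1,x0:x1]*255
    m=cv2.morphologyEx(m,cv2.MORPH_OPEN,np.ones((3,3)))
    c=max(cv2.findContours(m,cv2.RETR_EXTERNAL,cv2.CHAIN_APPROX_NONE)[0],key=cv2.contourArea)
    w=px2w(im,cv2.convexHull(c).reshape(-1,2),z)[:,:2]*1000; return cv2.minAreaRect(w.astype(np.float32))
print(rect(s0,(225,250,345,325),.02)); print(rect(np.load("pics/top0.npy",allow_pickle=True).item(),(235,180,315,275),.02))
cv2.imwrite("pics/bed0.png",cv2.resize(s0["pixels"][250:325,225,None].repeat(1,1) if 0 else s0["pixels"][250:325,225:345,::-1],None,fx=6,fy=6,interpolation=cv2.INTER_CUBIC))
print(r.current_tool_pos())
E
```

```text
blk [0.5205 0.0338] yaw -17.125585053431934 0.13485462379795182 0.05806141245941947 -21.45342002122706
bed [0.5196 0.039 ] yaw -18.418151333853512 0.19398719412084386 0.11404376321015512 -20.01224644512473
[[0.46550292 0.08243321]
 [0.44584278 0.03096631]] [[0.59554946 0.04095209]
 [0.46667407 0.08066234]
 [0.44543842 0.0266237 ]]
((519.6009521484375, 44.01007843017578), (129.45545959472656, 205.26766967773438), 71.12213897705078)
((521.5880737304688, 34.034339904785156), (117.37342834472656, 197.94366455078125), 71.20884704589844)
[0.52234825 0.0334812  0.08567657]
```

View pics/bed0.png

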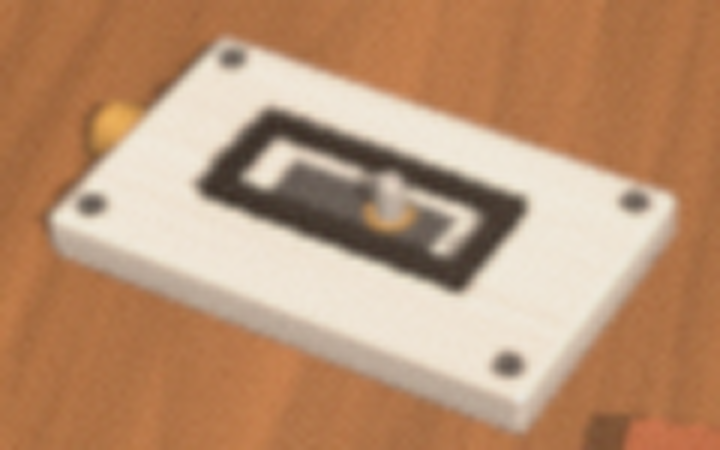

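The side crop shows the four bed screws at (231,57), (91,205), (636,201) and (509,363), with the pin tip at (390,176). I'll compare the bed centre and pin in both views.

```bash
python3 - <<'E'
from h import *
s=np.load("pics/side0.npy",allow_pickle=True).item(); t=np.load("pics/top0.npy",allow_pickle=True).item()
S=lambda c,z:px2w(s,(np.array(c,float)+.5)/6-.5+[225,250],z)[:,:2]
T=lambda c,z:px2w(t,(np.array(c,float)+.5)/5-.5+[245,200],z)[:,:2]
a=np.radians(-18.8); R=np.array([[np.cos(a),np.sin(a)],[-np.sin(a),np.cos(a)]])
ang=lambda a,b:np.degrees(np.arctan2(*(b-a)[::-1]))
w=S([(231,57),(91,205),(636,201),(509,363)],.0205); c=w.mean(0); print("side bed",c,ang(w[2],w[0]),ang(w[3],w[1]))
print(" seal",S([(270,108),(525,200),(463,290),(200,185)],.028).mean(0))
p=S([(390,174)],.038)[0]; p2=S([(388,218)],.0205)[0]; print(" pin",p,R@(p-c),p2,R@(p2-c))
w=T([(278,27),(26,263),(185,314)],.0205); c=(w[0]+w[1])/2; print("top bed",c,ang(w[2],w[0]))
print(" seal",T([(145,42),(222,62),(166,244),(86,220)],.028).mean(0))
p=T([(147,160)],.038)[0];print(" pin",p,R@(p-c))
E
```

```text
side bed [0.52132372 0.03577114] -18.819063607836572 -18.477445861642675
 seal [0.52029043 0.03945745]
 pin [0.51004617 0.03784365] [-0.01134378 -0.00167243] [0.51044721 0.04248034] [-0.01245838  0.00284613]
top bed [0.52294661 0.03407334] -18.86301286068456
 seal [0.52319716 0.03226568]
 pin [0.51089213 0.0360983 ] [-0.01206394 -0.00196781]
```

```bash
cat > s.py <<'E'
from h import *
bed=np.array([.5225,.0348]); a=np.radians(-18.7); ex=np.array([np.cos(a),np.sin(a)]); ey=np.array([-ex[1],ex[0]])
q=quat(-18.7); P=lambda u,v,z:[*(bed+ex*u/1000+ey*v/1000),z]
E
python3 - <<'E'
from s import *
r.move_linear(P(-5,0,.078),q); r.sleep(.3); f0=np.mean([F() for _ in range(3)],0)
def f(): return (F()-f0)[2]
z=.074
while z>.064:
    r.move_linear(P(-5,0,z),vel=.03)
    if f()>5: break
    z-=.0007
print("contact",z,r.current_tool_pos()[2],f(),r.current_t())
np.save("f0.npy",f0)
if z>.064:
  for u in np.arange(-6,-18.1,-1):
    r.move_linear(P(u,0,z),vel=.02); g=F()-f0
    print(u,g.round(1),r.current_tool_pos()[2].round(4))
    if g[2]<1.5:
        r.move_linear(P(u,0,z-.002),vel=.03); g=F()-f0; print("try",g.round(1),r.current_tool_pos()[2].round(4))
        if g[2]<4: print("DROP",u); break
        r.move_linear(P(u,0,z),vel=.03)
print(r.current_t())
E
```

```text
contact 0.06839999999999995 0.06869210234147667 7.0820237043031025 24.075
-6.0 [ 3.  -0.2  5.6] 0.0687
-7.0 [2.3 0.2 3.2] 0.0683
-8.0 [ 0.4 -0.2  1.5] 0.0679
try [-3.6  2.1  4.9] 0.0662
-9.0 [ 0.5 -0.3  0.4] 0.0683
try [-1.7  0.9  1.9] 0.0663
DROP -9.0
25.825
```

```bash
python3 - <<'E'
from s import *
f0=np.load("f0.npy"); u,v=-9.3,0.
z=.0655
while z>.0495:
    r.move_linear(P(u,v,z),vel=.03); g=F()-f0; fu,fv=g[:2]@ex,g[:2]@ey
    print(round(z,4),round(u,2),round(v,2),"f",fu.round(1),fv.round(1),g[2].round(1),r.current_tool_pos()[2].round(4))
    if g[2]>22 or (z>.0605 and g[2]>12): break
    if abs(fu)>1: u+=np.clip(.12*fu,-.4,.4)
    if abs(fv)>1: v+=np.clip(.12*fv,-.4,.4)
    z-=.001 if z>.055 else .0006
r.sleep(.3); print((F()-f0).round(1),r.current_torque(),r.current_tool_pos(),r.current_opening(),r.current_finger_force(),r.current_t())
im=shot("side"); cv2.imwrite("pics/side2.png",cv2.resize(im["pixels"][190:340,190:390,::-1],None,fx=4,fy=4))
E
```

```text
0.0655 -9.3 0.0 f -1.8 0.7 -0.1 0.0653
0.0645 -9.52 0.0 f -2.2 0.9 0.1 0.0643
0.0635 -9.78 0.0 f -2.3 0.6 0.1 0.0634
0.0625 -10.06 0.0 f -1.8 0.2 -1.1 0.0625
0.0615 -10.27 0.0 f -0.5 -0.4 -0.0 0.0615
0.0605 -10.27 0.0 f -0.3 -0.1 1.4 0.0605
0.0595 -10.27 0.0 f -0.2 0.9 0.8 0.0594
0.0585 -10.27 0.0 f -0.6 0.8 4.2 0.0587
0.0575 -10.27 0.0 f -0.7 0.5 5.7 0.0576
0.0565 -10.27 0.0 f -0.4 0.8 5.7 0.0566
0.0555 -10.27 0.0 f -0.4 0.5 8.0 0.0555
0.0545 -10.27 0.0 f 0.0 0.8 8.7 0.0546
0.0539 -10.27 0.0 f -0.7 0.9 9.0 0.054
0.0533 -10.27 0.0 f -1.1 0.8 8.8 0.0535
0.0527 -10.39 0.0 f -0.3 -0.6 10.0 0.053
0.0521 -10.39 0.0 f -3.2 -1.5 18.3 0.0529
0.0515 -10.78 -0.18 f -3.9 -1.4 25.7 0.0528
[-4.1  0.5 25. ] [-0.14508152  0.78860386 -0.03056384] [0.51293447 0.0380863  0.05283608] 0.6944139346777224 89.31034252829704 30.375
```

View pics/side2.png

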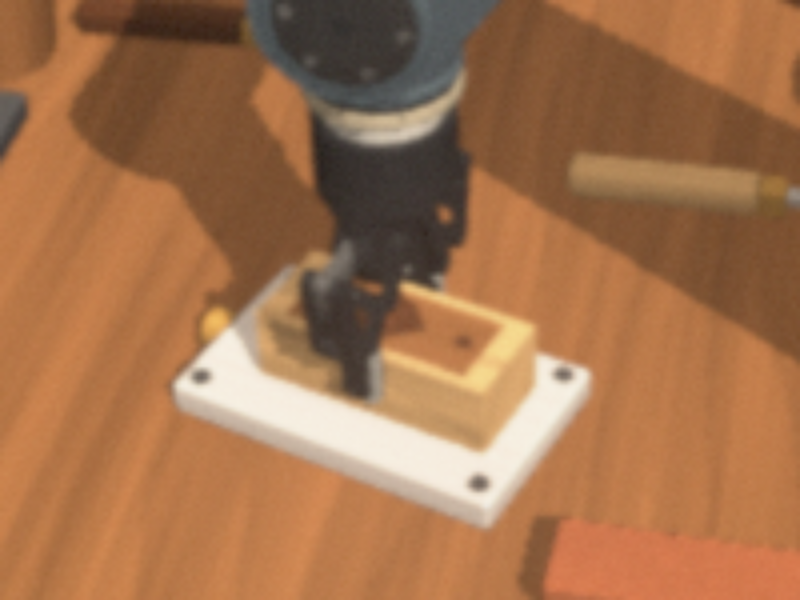

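The side view shows the block seated flat and square on the bed, with the seal hidden beneath it. The force rises steeply at TCP z 0.053, which is the hard stop at 22 mm.

```bash
python3 -c "
from h import *
print(r.hand_in(), r.current_t())"
```

```text
the job is handed in; nothing more can be done
the job is handed in; nothing more can be done
```

I pressed green then yellow fully and let each up, never touching red, then dropped the mould over the pin and held it down on the fully compressed seal with about 25 N; the job was handed in about 30 s in, with the gripper still holding.

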